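# Bring the red-lidded sauce pot round and hold the carousel

### The job

We want to serve from the sauce warmer: first turn its dial fully anticlockwise to the off stop, then gently turn the sauce carousel until the pot with the red lid stands squarely at the orange pointer on the front of the housing. Finish while holding the turntable: keep it firmly gripped and still, do not let go, so that someone can take the pot out. Leave the can, the bottle and the plate where they stand.

Things in the scene. Friction and masses are not known exactly. Their poses are not given: they have to be found in the camera images.
- warmer: Fixed sauce warmer. Origin on the table top (z = 0) on the turntable's vertical axis; z up; its front is its own -x side (roughly towards the robot). Steel housing from x = -165 to 135 mm, y = -135 to 135 mm, top 50 mm high. On its -y side stands a grey control box, 110 x 110 mm, top 100 mm high, centred at (0, -215) mm, with the dial on top.
- pointer (a point): The tip area of the orange pointer on the front edge of the housing's top, on the line from the turntable's axis straight to the front: at (-150, 0, 52) mm in the warmer's frame. An orange strip runs down the front face below it.
- dial (a joint): Black dial on the control box, vertical axis. In rad, growing clockwise seen from above; 0 = off, the anticlockwise end stop; other stop at 2.0; starts between 0.7 and 1.4. Friction 0.03 N m, stays where left. At 0 its grip bar lies along the warmer's x axis and the white line on the bar points to the red off dot, towards the front (-x).
- dial_grip (a point): Point on the dial's axis, inside its grip bar, 137 mm above the table: at (0, -215, 137) mm in the warmer's frame. The upright bar is 42 mm long, 14 mm thick, its top 144 mm above the table; it stands on a disc 44 mm wide whose top is 114 mm above the table.
- turntable: Wooden turntable, 260 mm wide, upper face 68 mm above the table; turns without end, either way, about the warmer's vertical axis and stays where left (friction 0.08 N m, about 1.4 kg). Origin on the axis, 56 mm above the table; z up; its own -x points to the red-lidded pot. Fixed on it: four pots at quarter turns, four black grip posts between them, a centre button (top 127 mm above the table).
- red_pot (a point): Centre of the lid top of the red-lidded pot, 85 mm from the axis, 128 mm above the table; it shall come between axis and pointer, and starts 0.7 rad or more away, anywhere round. The four pots are white, 66 mm wide, 85 mm from the axis; the other lids are yellow, white, green. The knobs on the lids are 16 mm wide, tops 138 mm above the table.
- post0 (a point): Centre of the top of a black upright grip post fixed on the turntable: 16 mm in diameter, 90 mm tall, top 158 mm above the table, 110 mm from the axis, 45 degrees anticlockwise (from above) from the red pot.
- post1 (a point): Centre of the top of a black upright grip post fixed on the turntable: 16 mm in diameter, 90 mm tall, top 158 mm above the table, 110 mm from the axis, 135 degrees anticlockwise (from above) from the red pot.
- post2 (a point): Centre of the top of a black upright grip post fixed on the turntable: 16 mm in diameter, 90 mm tall, top 158 mm above the table, 110 mm from the axis, 225 degrees anticlockwise (from above) from the red pot.
- post3 (a point): Centre of the top of a black upright grip post fixed on the turntable: 16 mm in diameter, 90 mm tall, top 158 mm above the table, 110 mm from the axis, 315 degrees anticlockwise (from above) from the red pot.
- can: Red drinks can, bystander, 66 mm wide, 115 mm tall; origin at the centre of its underside.
- bottle: Brown glass bottle, bystander, 62 mm wide, 230 mm tall; origin at the centre of its underside.
- plate: White plate, bystander, 230 mm wide, 22 mm high; origin at the centre of its underside.

How it is judged (in metres and radians):
On the way, in this order (a step that is already met when the one before it is completed fails the run):
1. the dial is turned to its off stop (value of joint dial below 0.08 rad), for 0.2 s.
2. the red-lidded pot stands at the pointer, the turntable gripped and still (y of red_pot in the frame of warmer between -0.01 and 0.01 m and x of red_pot in the frame of warmer below -0.05 m and angular speed of turntable below 0.05 rad/s and contact force between the fingers and turntable above 3 N), for 0.2 s.
At the end, for the whole second after the job is handed in: The dial is within 0.08 rad of its off stop; the red-lidded pot's centre is within 10 mm either side of the line from the turntable's axis to the orange pointer, on the pointer's side; the turntable is still (under 0.05 rad/s) and the fingers hold it or anything fixed on it with more than 3 N (all of step 2 and value of joint dial below 0.08 rad); the arm keeps its last pose, push and grip.
It fails at once if the turntable is spun hard (over 3 rad/s) (angular speed of turntable above 3 rad/s).
It fails at once if the can is moved more than 30 mm or tipped (distance of can from where it was at the start of the episode above 0.03 m or angle between can's own z axis and vertical above 0.3 rad).
It fails at once if the bottle is moved more than 30 mm or tipped (distance of bottle from where it was at the start of the episode above 0.03 m or angle between bottle's own z axis and vertical above 0.3 rad).
It fails at once if the plate is moved more than 30 mm or tipped (distance of plate from where it was at the start of the episode above 0.03 m or angle between plate's own z axis and vertical above 0.3 rad).
It also fails if it takes over 51 s, if anything falls off the work surface, if the arm or the gripper's body presses on something with over 40 N, if the wrist force passes 120 N, or if a joint passes its speed limit or range.

### The arm

A 6-joint arm with a two-finger parallel gripper is mounted at the origin on the work surface. World frame = base frame: x ahead of the robot, y to its left, z up, the work surface at z = 0. Lengths are in mm, angles in rad, forces in N, time in s.
With the tool pointing down it reaches from about 350 to 975 mm from the base axis. Payload 7.1 kg.
Tool frame: the origin (TCP) lies between the finger pads; the fingertips stand 8 mm ahead of it and the grasp point (between the pads) lies 11 mm behind it; x points along the fingers, y is the direction in which the jaws open and shut, and the axes are right-handed (so a half turn about x gives the same grasp; the last joint's range is limited). The gripper opens to 88 mm and grips with 3 to 60 N. Pads are 20 mm wide; open, the fingers measure 115 mm over their backs; the gripper's body (75 mm by 178 mm) begins 61 mm behind the grasp point.
Start: joints at [-1.298, 0.423, 1.63, -0, 1.089, -0.019], TCP at [179.816, -598.557, 230.675] pointing down, gripper open.
Joint ranges: [-3, 3], [-0.9, 2.11], [0.09, 2.58], [-1.31, 4.45], [0.11, 2.69], [-2.54, 2.54]. Speed limits (rad/s): [2.39, 2.39, 3.01, 3.14, 3.14, 3.14].

### API

Orientations are given as a rotation vector (axis times angle).
In Python, from workcell import ctrl gives the robot as it stands.
- The arm moves only by the tool apply_moves, never from a script. Its argument "increments" is a list of rows, each an object with "gripper": the opening in per cent of the stroke, from 0 (shut) to 100 (fully open); "delta_pos": the shift along the tool's x, y, z in cm, a list of three; "dr": the turn, a rotation vector about the tool's x, y, z in rad, a list of three. In form: [{"gripper": gripper, "delta_pos": [dx, dy, dz], "dr": [ax, ay, az]}, ...]. A call has exactly 5 rows; each row shifts and turns the commanded pose from where the row before left it, along the tool's axes as they then stand; what a row does not reach is not made up. A row lasts 1/12 s, in which the tool goes at most 41.7 mm and 7.16 degrees, less where a joint would pass 70% of its speed; a pose out of reach is approached as far as the arm can. A call with a gripper value outside its range is refused whole. The fingers move at their own pace and stop on an object; the grip force is fixed at half the most. Time passes only in rows, so rows that do not move let the fingers close, or fill a call up. It gives the time, the measured TCP pose, the force and the opening at its end, in the units of the state.
- ctrl.get_obs(): the state, without advancing time (a new reading comes with each control period).
- ctrl.get_image(name): name is "scene" or "top"; returns a dict with "img" (400x640x3 uint8, red, green, blue), "range_z" (400x640 float32, mm along the optical axis (not along the pixel's ray), 0 where there is no reading), "mtx" (3x3 intrinsics, pixels), "rvec" (rotation vector, rad) and "tvec" (3), from world to camera coordinates, as OpenCV has them. Camera axes: x right, y down, z forward; pixel columns grow to the right and rows downward; lengths in mm; the calibration is good to about 2 mm. A picture is of the moment at which its call begins.
- ctrl.close_job(): hands the job in, once; it reports no verdict.
The state is a dict: "t": time; "qpos": joint angles; "qvel": joint speeds; "joint_torque": joint torques, N m; "ee_pos": TCP position; "orientation": TCP orientation; "ft_force": force on the tool from outside, world axes, zero at the start; "moment": the same for the moment, N m; "width": finger opening in mm.
Only numpy, scipy, OpenCV 4.12 (cv2) and the standard library are available. Lean on these libraries where they do the work, as an engineer would, in place of code of your own. Each camera call takes 0.05 s, during which the arm holds its last target. There are 200 camera calls.

## Working session

There is one attempt and no reset: what is moved stays moved. The work goes in short steps, Python scripts to look and compute and a tool call to move; the robot and the scene stay as the last step left them, time stands still between calls to the robot, and variables do not carry over. Pictures are saved under pics/ and viewed, about 8 in all and at most 12, crops included, and the job is handed in when it is done.

Besides the shell and the picture viewer there is one more tool, called after ">>>" as name(argument=value, ...), one argument or row to a line, values as JSON. apply_moves: Moves the arm, as the interface text tells. Its arguments: {"type":"object","properties":{"increments":{"type":"array","items":{"type":"object","properties":{"gripper":{"type":"number"},"delta_pos":{"type":"array","items":{"type":"number"}},"dr":{"type":"array","items":{"type":"number"}}}}}},"required":["increments"]}

```bash
mkdir -p pics; ls
python3 - <<'E'
from workcell import ctrl
import cv2,numpy as np,pickle
print(ctrl.get_obs())
d={}
for n in("scene","top"):
    d[n]=ctrl.get_image(n); cv2.imwrite(f"pics/{n}0.png",d[n]["img"][:,:,::-1])
    R=cv2.Rodrigues(np.array(d[n]["rvec"],float))[0];print(n,d[n]["mtx"].tolist(),(-R.T@np.ravel(d[n]["tvec"])).round(),R.round(2).tolist())
pickle.dump(d,open("d0.pkl","wb"))
E
```

```text
pics
{'t': 0.0, 'qpos': array([-1.29798310e+00,  4.23842015e-01,  1.63066573e+00,  5.13581976e-06,
        1.08854991e+00, -1.89601346e-02]), 'qvel': array([ 0.00214386,  0.00173801,  0.0007516 , -0.00181608, -0.00079988,
        0.00073116]), 'joint_torque': array([ 1.92172593e-03, -5.44623470e+01, -2.73670703e+01,  6.45478070e-02,
        2.27232609e-02, -1.41718529e-04]), 'ee_pos': array([ 179.69219689, -598.07083512,  229.91046854]), 'orientation': array([ 2.06512973,  0.30497324, -2.06550744]), 'ft_force': array([0.18530167, 0.10677969, 1.01493509]), 'moment': array([0.03009498, 0.05843093, 0.02982918]), 'width': 87.64690069402502}
scene [[401.88042297398795, 0.0, 320.99691473811595], [0.0, 401.88042297398795, 196.26943818244243], [0.0, 0.0, 1.0]] [1187.  360.  848.] [[-0.46, 0.89, -0.02], [0.62, 0.3, -0.73], [-0.64, -0.35, -0.69]]
top [[469.5129903003327, 0.0, 322.78035529702913], [0.0, 469.5129903003327, 199.88240209091558], [0.0, 0.0, 1.0]] [ 371.  -19. 1217.] [[-0.0, -1.0, 0.01], [-0.99, 0.0, -0.16], [0.16, -0.01, -0.99]]
```

View pics/top0.png

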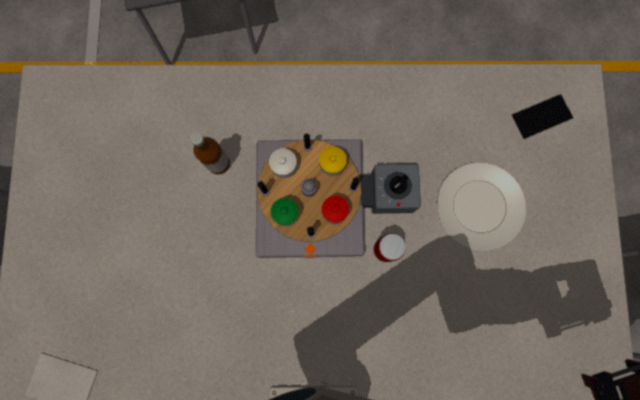

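View pics/scene0.png

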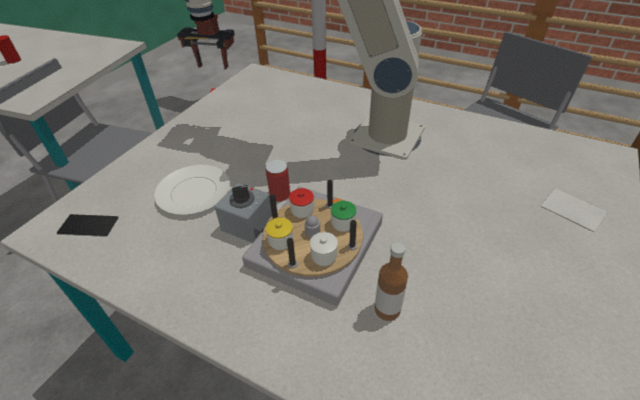

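The top view shows the warmer axis near (310,187), the pointer at (310,250), the red lid at (336,208), the dial at (399,184), and the can at (390,247) just in front of the control box. The scene view agrees, with the bottle and plate well clear.

```bash
cat > h.py <<'E'
import cv2,numpy as np
def cloud(d):
    R=cv2.Rodrigues(np.array(d["rvec"],float))[0];t=np.ravel(d["tvec"]);K=np.array(d["mtx"])
    v,u=np.mgrid[:400,:640]; z=d["range_z"]
    P=np.stack([(u-K[0,2])/K[0,0]*z,(v-K[1,2])/K[1,1]*z,z],-1)
    W=(P-t)@R; W[z<=0]=np.nan
    return W
def hue(d): return cv2.cvtColor(d["img"],cv2.COLOR_RGB2HSV).astype(int)
def onplane(d,uv,z):
    R=cv2.Rodrigues(np.array(d["rvec"],float))[0];t=np.ravel(d["tvec"]);K=np.array(d["mtx"])
    r=R.T@np.linalg.solve(K,[uv[0],uv[1],1.]);c=-R.T@t
    return c+r*(z-c[2])/r[2]
E
cat > m.py <<'E'
from h import *
import pickle
D=pickle.load(open("d0.pkl","rb"))
for n in ("top","scene"):
    d=D[n];W=cloud(d);H=hue(d)
    h,s,v=H[...,0],H[...,1],H[...,2]
    def near(c,r):return np.hypot(W[...,0]-c[0],W[...,1]-c[1])<r
    print(n)
    m0=(s>150)&(v>60)
    ctr=(400,10) 
    for nm,m in dict(red=((h<5)|(h>174)),orange=(h>5)&(h<14),yellow=(h>20)&(h<32),green=(h>45)&(h<80)).items():
        mm=(m&m0&(W[...,2]>20)&(W[...,2]<160)).astype(np.uint8)
        k,l,st,c=cv2.connectedComponentsWithStats(mm)
        for i in range(1,k):
            if st[i,4]>25:
                w=W[l==i]; print(nm,c[i].round(1),st[i,4],np.median(w,0).round(1),"zmax",np.percentile(w[:,2],95).round(1), "lidplane",onplane(d,c[i],52 if nm=="orange" else 128).round(1))
    # tall dark stuff : posts, dial
    mm=((v<70)&(W[...,2]>120)&(W[...,2]<165)&(W[...,0]>250)).astype(np.uint8)
    k,l,st,c=cv2.connectedComponentsWithStats(mm)
    for i in range(1,k):
        if st[i,4]>5:
            w=W[l==i];top=w[w[:,2]>np.nanmax(w[:,2])-8]; print("dark",c[i].round(1),st[i,4],top.mean(0).round(1),len(top))
    if n=="top":
        for nm,mm in dict(housing=(abs(W[...,2]-50)<5),box=(abs(W[...,2]-100)<4)).items():
            mm=cv2.morphologyEx(mm.astype(np.uint8),cv2.MORPH_OPEN,np.ones((3,3)))
            k,l,st,c=cv2.connectedComponentsWithStats(mm)
            for i in range(1,k):
                if st[i,4]>300: print(nm,st[i,4],cv2.minAreaRect(W[l==i][:,:2].astype(np.float32)))
        mm=(abs(W[...,2]-115)<6)&(v>120)
        k,l,st,c=cv2.connectedComponentsWithStats(mm.astype(np.uint8))
        for i in range(1,k):
            if st[i,4]>100: w=W[l==i];print("can?",c[i],st[i,4],w.mean(0).round(1))
    cv2.imwrite(f"pics/{n}z.png",cv2.resize(d["img"][150:270,230:450] if n=="top" else d["img"][150:280,190:390],None,fx=3.5,fy=3.5,interpolation=cv2.INTER_CUBIC)[:,:,::-1])
E
python3 m.py
```

```text
top
red [335. 209.] 578 [529.5 -55.7 127.3] zmax 136.7 lidplane [529.6 -55.8 128. ]
red [381.6 255.1] 40 [ 418.7 -167.8   95.4] zmax 106.5 lidplane [ 421.6 -162.3  128. ]
orange [203.4 155.1] 91 [653.4 248.8 152. ] zmax 159.4 lidplane [680.8 276.2  52. ]
orange [336.1 204.3] 87 [549.3 -63.3  69.6] zmax 126.2 lidplane [552.6 -61.3  52. ]
orange [309.7 248.8] 75 [441.    4.4  51.8] zmax 55.9 lidplane [441.4   5.   52. ]
yellow [332.6 159.3] 597 [649.6 -51.9 127. ] zmax 134.4 lidplane [649.4 -51.1 128. ]
green [284.1 210.8] 565 [525.5  63.4 127.3] zmax 136.2 lidplane [525.7  63.5 128. ]
dark [306.4 138.2] 52 [697.7  10.6 157.8] 27
dark [211.2 152.2] 302 [670.3 236.6 160.4] 66
dark [199.7 153.2] 9 [656.9 255.9 162.2] 6
dark [399.2 182.4] 115 [ 591.5 -207.6  144.1] 93
dark [355.  181.5] 50 [ 592.8 -102.8  157.5] 30
dark [261.2 185.5] 51 [583.5 116.5 158.1] 30
dark [286.3 208.3] 7 [531.7  59.  136.5] 4
dark [310.1 230. ] 42 [478.5   2.7 158.9] 30
housing 3529 ((573.9500732421875, -6.2207183837890625), (293.3232727050781, 300.55645751953125), 89.98545837402344)
housing 466 ((675.23114013671
[... 222 characters left out ...]
157 ] 484 [ 442.  -189.2  115.2]
scene
red [ 7.  47.7] 281 [  192.  -1875.     66.1] zmax 110.1 lidplane [  268.7 -1705.1   128. ]
red [279.2 183.7] 327 [ 467.7 -165.2   65.6] zmax 103.7 lidplane [ 521.2 -126.4  128. ]
red [300.9 196.6] 319 [538.8 -49.2 124.7] zmax 133.7 lidplane [540.  -48.5 128. ]
yellow [278.5 227.3] 422 [656.7 -45.6 124.9] zmax 133.9 lidplane [658.  -44.5 128. ]
green [347.3 204.4] 34 [509.6  71.6 124.6] zmax 128.2 lidplane [513.5  72.2 128. ]
dark [329.4 186.4] 53 [482.6   6.1 154.2] 18
dark [239.4 190.9] 121 [ 595.6 -203.8  140.3] 53
dark [272.1 200.9] 74 [ 596.6 -100.1  154.3] 26
dark [352.5 227. ] 78 [589.1 119.3 154.5] 30
dark [289.9 245.1] 78 [702.6  14.9 155.1] 31
```

View pics/topz.png

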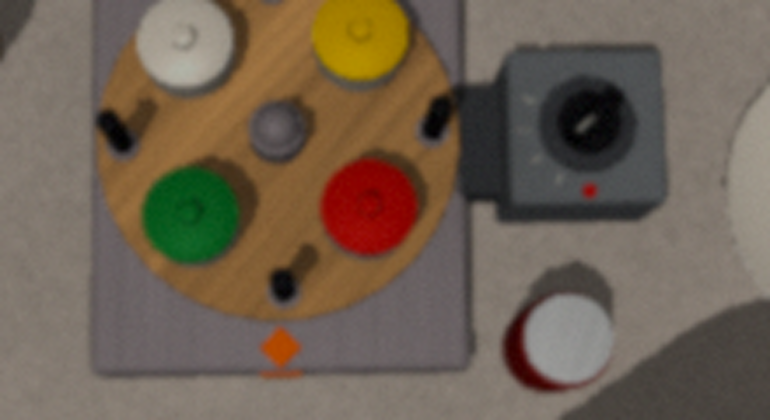

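```bash
cat > g.py <<'E'
import sys,numpy as np
from workcell import ctrl
from scipy.spatial.transform import Rotation as Ro
def go(target,jaw=None):
    o=ctrl.get_obs();R=Ro.from_rotvec(o["orientation"]).as_matrix()
    jy=np.degrees(np.arctan2(R[1,1],R[0,1]))
    print("t",o["t"],"pos",o["ee_pos"].round(1),"jaw y deg",jy.round(2),"x axis",R[:,0].round(3),"q6",o["qpos"][5].round(2),"w",o["width"].round(1),"F",o["ft_force"].round(1))
    if target is not None:print("tool delta cm",(R.T@(np.array(target)-o["ee_pos"])/10).round(2))
    if jaw is not None:
        for j in(jaw,jaw+180):
            e=(j-jy+180)%360-180;print("jaw",j,"dr x",np.radians(-e).round(3))
E
python3 - <<'E'
from g import go
go([592.5,-207,230],40)
import pickle
from h import *
d=pickle.load(open("d0.pkl","rb"))["top"];W=cloud(d);v=hue(d)[...,2]
roi=(np.hypot(W[...,0]-592,W[...,1]+207)<27)&(W[...,2]>105)
print(cv2.minAreaRect(W[roi&(W[...,2]>136)][:,:2].astype(np.float32)))
w=W[roi&(v>75)&(W[...,2]>136)];print(w.round(1),cv2.fitLine(w[:,:2].astype(np.float32),cv2.DIST_L2,0,.01,.01).ravel())
E
```

```text
Traceback (most recent call last):
  File "g.py", line 7, in go
    print("t",o["t"],"pos",o["ee_pos"].round(1),"jaw y deg",jy.round(2),"x axis",R[:,0].round(3),"q6",o["qpos"][5].round(2),"w",o["width"].round(1),"F",o["ft_force"].round(1))
                                                                                                                                ^^^^^^^^^^^^^^^^
AttributeError: 'float' object has no attribute 'round'
```

```bash
sed -i 's/o\["width"\].round(1)/round(o["width"],1)/' g.py
python3 - <<'E'
from g import go
go([592.5,-207,230],40)
import pickle
from h import *
d=pickle.load(open("d0.pkl","rb"))["top"];W=cloud(d);v=hue(d)[...,2]
roi=(np.hypot(W[...,0]-592,W[...,1]+207)<27)&(W[...,2]>105)
print(cv2.minAreaRect(W[roi&(W[...,2]>136)][:,:2].astype(np.float32)))
w=W[roi&(v>75)&(W[...,2]>136)];print(w.round(1),cv2.fitLine(w[:,:2].astype(np.float32),cv2.DIST_L2,0,.01,.01).ravel())
E
```

```text
t 0.1 pos [ 179.7 -598.1  230. ] jaw y deg -73.28 x axis [-0.     0.001 -1.   ] q6 -0.02 w 88.0 F [-0.9  0.8  0. ]
tool delta cm [ 3.000e-02 -2.558e+01 -5.079e+01]
jaw 40 dr x -1.977
jaw 220 dr x 1.165
((591.6033325195312, -207.2461395263672), (13.750274658203125, 40.39957809448242), 41.56037902832031)
[[ 582.9 -200.1  145.4]] [   0.6135213     0.78967816  582.93396    -200.14815   ]
```

>>> apply_moves(
  increments=[
    {"gripper": 100, "delta_pos": [0, -1.7, -3.4], "dr": [0, 0, 0]},
    {"gripper": 100, "delta_pos": [0, -1.7, -3.4], "dr": [0, 0, 0]},
    {"gripper": 100, "delta_pos": [0, -1.7, -3.4], "dr": [0, 0, 0]},
    {"gripper": 100, "delta_pos": [0, -1.7, -3.4], "dr": [0, 0, 0]},
    {"gripper": 100, "delta_pos": [0, -1.7, -3.4], "dr": [0, 0, 0]},
  ],
)

```text
t: 0.52
ee_pos: [318.9, -466.7, 230.3]
orientation: [2.065, 0.304, -2.066]
ft_force: [0.2, -0.6, 0.0]
width: 87.7
```

>>> apply_moves(
  increments=[
    {"gripper": 100, "delta_pos": [0, -1.7, -3.4], "dr": [0, 0, 0]},
    {"gripper": 100, "delta_pos": [0, -1.7, -3.4], "dr": [0, 0, 0]},
    {"gripper": 100, "delta_pos": [0, -1.7, -3.4], "dr": [0, 0, 0]},
    {"gripper": 100, "delta_pos": [0, -1.7, -3.4], "dr": [0, 0, 0]},
    {"gripper": 100, "delta_pos": [0, -1.7, -3.4], "dr": [0, 0, 0]},
  ],
)

```text
t: 0.93
ee_pos: [457.5, -336.3, 230.5]
orientation: [2.064, 0.304, -2.065]
ft_force: [0.2, -0.2, -0.3]
width: 88.1
```

>>> apply_moves(
  increments=[
    {"gripper": 100, "delta_pos": [0, -1.7, -3.4], "dr": [0, 0, 0]},
    {"gripper": 100, "delta_pos": [0, -1.7, -3.4], "dr": [0, 0, 0]},
    {"gripper": 100, "delta_pos": [0, -1.7, -3.4], "dr": [0, 0, 0]},
    {"gripper": 100, "delta_pos": [0, -1.7, -3.4], "dr": [0, 0, 0]},
    {"gripper": 100, "delta_pos": [0, -1.7, -3.2], "dr": [0, 0, 0]},
  ],
)

```text
t: 1.35
ee_pos: [594.1, -206.4, 230.3]
orientation: [2.064, 0.304, -2.065]
ft_force: [0.3, -0.6, -0.1]
width: 88.0
```

>>> apply_moves(
  increments=[
    {"gripper": 100, "delta_pos": [0, 0, 0], "dr": [-0.1, 0, 0]},
    {"gripper": 100, "delta_pos": [0, 0, 0], "dr": [-0.1, 0, 0]},
    {"gripper": 100, "delta_pos": [0, 0, 0], "dr": [-0.1, 0, 0]},
    {"gripper": 100, "delta_pos": [0, 0, 0], "dr": [-0.1, 0, 0]},
    {"gripper": 100, "delta_pos": [0, 0, 0], "dr": [-0.1, 0, 0]},
  ],
)

```text
t: 1.77
ee_pos: [592.8, -207.9, 230.1]
orientation: [1.752, 0.739, -1.753]
ft_force: [0.6, 0.7, -0.1]
width: 87.5
```

>>> apply_moves(
  increments=[
    {"gripper": 100, "delta_pos": [0, 0, 0], "dr": [-0.1, 0, 0]},
    {"gripper": 100, "delta_pos": [0, 0, 0], "dr": [-0.1, 0, 0]},
    {"gripper": 100, "delta_pos": [0, 0, 0], "dr": [-0.1, 0, 0]},
    {"gripper": 100, "delta_pos": [0, 0, 0], "dr": [-0.1, 0, 0]},
    {"gripper": 100, "delta_pos": [0, 0, 0], "dr": [-0.1, 0, 0]},
  ],
)

```text
t: 2.18
ee_pos: [592.7, -208.1, 230.2]
orientation: [1.408, 1.068, -1.409]
ft_force: [0.2, -0.2, -0.6]
width: 87.7
```

>>> apply_moves(
  increments=[
    {"gripper": 100, "delta_pos": [0, 0, 0], "dr": [-0.1, 0, 0]},
    {"gripper": 100, "delta_pos": [0, 0, 0], "dr": [-0.1, 0, 0]},
    {"gripper": 100, "delta_pos": [0, 0, 0], "dr": [-0.1, 0, 0]},
    {"gripper": 100, "delta_pos": [0, 0, 0], "dr": [-0.1, 0, 0]},
    {"gripper": 100, "delta_pos": [0, 0, 0], "dr": [-0.1, 0, 0]},
  ],
)

```text
t: 2.6
ee_pos: [592.7, -208.1, 230.2]
orientation: [1.041, 1.309, -1.042]
ft_force: [1.4, -0.1, 0.0]
width: 88.0
```

>>> apply_moves(
  increments=[
    {"gripper": 100, "delta_pos": [0, 0, 0], "dr": [-0.1, 0, 0]},
    {"gripper": 100, "delta_pos": [0, 0, 0], "dr": [-0.1, 0, 0]},
    {"gripper": 100, "delta_pos": [0, 0, 0], "dr": [-0.1, 0, 0]},
    {"gripper": 100, "delta_pos": [0, 0, 0], "dr": [-0.1, 0, 0]},
    {"gripper": 60, "delta_pos": [0, 0, 0], "dr": [-0.1, 0, 0]},
  ],
)

```text
t: 3.02
ee_pos: [592.7, -208.1, 230.2]
orientation: [0.66, 1.469, -0.66]
ft_force: [0.8, -0.2, 0.2]
width: 84.0
```

```bash
python3 -c "
from g import go
go([592,-207,126],41.5)"
```

```text
t 3.0167 pos [ 592.7 -208.1  230.2] jaw y deg 41.59 x axis [-0.001  0.    -1.   ] q6 -1.08 w 84.0 F [ 0.8 -0.2  0.2]
tool delta cm [10.42  0.02 -0.12]
jaw 41.5 dr x 0.002
jaw 221.5 dr x -3.14
```

>>> apply_moves(
  increments=[
    {"gripper": 60, "delta_pos": [2.4, 0, -0.1], "dr": [0, 0, 0]},
    {"gripper": 60, "delta_pos": [2.4, 0, 0], "dr": [0, 0, 0]},
    {"gripper": 60, "delta_pos": [2.4, 0, 0], "dr": [0, 0, 0]},
    {"gripper": 60, "delta_pos": [2.0, 0, 0], "dr": [0, 0, 0]},
    {"gripper": 60, "delta_pos": [1.2, 0, 0], "dr": [0, 0, 0]},
  ],
)

```text
t: 3.43
ee_pos: [590.8, -206.9, 124.0]
orientation: [0.664, 1.471, -0.664]
ft_force: [-0.1, 0.8, -0.4]
width: 54.0
```

>>> apply_moves(
  increments=[
    {"gripper": 20, "delta_pos": [0, 0, 0], "dr": [0, 0, 0]},
    {"gripper": 0, "delta_pos": [0, 0, 0], "dr": [0, 0, 0]},
    {"gripper": 0, "delta_pos": [0, 0, 0], "dr": [0, 0, 0]},
    {"gripper": 0, "delta_pos": [0, 0, 0], "dr": [0, 0, 0]},
    {"gripper": 0, "delta_pos": [0, 0, 0], "dr": [0, 0, 0]},
  ],
)

```text
t: 3.85
ee_pos: [593.1, -207.7, 128.1]
orientation: [0.664, 1.465, -0.663]
ft_force: [-0.3, 0.3, 0.2]
width: 22.8
```

>>> apply_moves(
  increments=[
    {"gripper": 0, "delta_pos": [0, 0, 0], "dr": [0, 0, 0]},
    {"gripper": 0, "delta_pos": [0, 0, 0], "dr": [0, 0, 0]},
    {"gripper": 0, "delta_pos": [0, 0, 0], "dr": [0, 0, 0]},
    {"gripper": 0, "delta_pos": [0, 0, 0], "dr": [0, 0, 0]},
    {"gripper": 0, "delta_pos": [0, 0, 0], "dr": [0, 0, 0]},
  ],
)

```text
t: 4.27
ee_pos: [592.8, -207.7, 127.6]
orientation: [0.664, 1.466, -0.664]
ft_force: [-2.2, 0.2, 6.4]
width: 13.6
```

>>> apply_moves(
  increments=[
    {"gripper": 0, "delta_pos": [0, 0, 0], "dr": [-0.08, 0, 0]},
    {"gripper": 0, "delta_pos": [0, 0, 0], "dr": [-0.08, 0, 0]},
    {"gripper": 0, "delta_pos": [0, 0, 0], "dr": [-0.08, 0, 0]},
    {"gripper": 0, "delta_pos": [0, 0, 0], "dr": [-0.08, 0, 0]},
    {"gripper": 0, "delta_pos": [0, 0, 0], "dr": [-0.08, 0, 0]},
  ],
)

```text
t: 4.68
ee_pos: [593.3, -207.0, 127.6]
orientation: [0.351, 1.54, -0.349]
ft_force: [2.0, 4.4, 5.5]
width: 13.6
```

>>> apply_moves(
  increments=[
    {"gripper": 0, "delta_pos": [0, 0, 0], "dr": [-0.08, 0, 0]},
    {"gripper": 0, "delta_pos": [0, 0, 0], "dr": [-0.08, 0, 0]},
    {"gripper": 0, "delta_pos": [0, 0, 0], "dr": [-0.08, 0, 0]},
    {"gripper": 0, "delta_pos": [0, 0, 0], "dr": [-0.08, 0, 0]},
    {"gripper": 0, "delta_pos": [0, 0, 0], "dr": [-0.08, 0, 0]},
  ],
)

```text
t: 5.1
ee_pos: [593.5, -206.2, 127.6]
orientation: [0.038, 1.568, -0.035]
ft_force: [1.7, 6.7, 7.1]
width: 13.7
```

>>> apply_moves(
  increments=[
    {"gripper": 0, "delta_pos": [0, 0, 0], "dr": [-0.03, 0, 0]},
    {"gripper": 0, "delta_pos": [0, 0, 0], "dr": [-0.03, 0, 0]},
    {"gripper": 0, "delta_pos": [0, 0, 0], "dr": [-0.02, 0, 0]},
    {"gripper": 0, "delta_pos": [0, 0, 0], "dr": [0, 0, 0]},
    {"gripper": 0, "delta_pos": [0, 0, 0], "dr": [0, 0, 0]},
  ],
)

```text
t: 5.52
ee_pos: [593.5, -206.1, 127.6]
orientation: [-0.021, 1.568, 0.024]
ft_force: [1.6, 6.6, 5.8]
width: 13.5
```

```bash
python3 -c "
from g import go,ctrl
go([592,-207,126],90)
print(ctrl.get_obs()['moment'])"
```

```text
t 5.5167 pos [ 593.5 -206.1  127.6] jaw y deg 91.62 x axis [ 0.002  0.002 -1.   ] q6 -1.96 w 13.5 F [1.6 6.6 5.8]
tool delta cm [ 0.16 -0.09 -0.15]
jaw 90 dr x 0.028
jaw 270 dr x -3.113
[ 1.31537536 -0.51425301 -0.67995519]
```

>>> apply_moves(
  increments=[
    {"gripper": 50, "delta_pos": [0, 0, 0], "dr": [0, 0, 0]},
    {"gripper": 50, "delta_pos": [0, 0, 0], "dr": [0, 0, 0]},
    {"gripper": 50, "delta_pos": [0, 0, 0], "dr": [0, 0, 0]},
    {"gripper": 50, "delta_pos": [0, 0, 0], "dr": [0, 0, 0]},
    {"gripper": 50, "delta_pos": [0, 0, 0], "dr": [0, 0, 0]},
  ],
)

```text
t: 5.93
ee_pos: [592.1, -207.6, 126.5]
orientation: [-0.024, 1.571, 0.024]
ft_force: [-0.5, -0.3, -0.7]
width: 42.3
```

>>> apply_moves(
  increments=[
    {"gripper": 50, "delta_pos": [-2, 0, 0], "dr": [0, 0, 0]},
    {"gripper": 50, "delta_pos": [-2.5, 0, 0], "dr": [0, 0, 0]},
    {"gripper": 50, "delta_pos": [-2.5, 0, 0], "dr": [0, 0, 0]},
    {"gripper": 50, "delta_pos": [-2.5, 0, 0], "dr": [0, 0, 0]},
    {"gripper": 50, "delta_pos": [-1.5, 0, 0], "dr": [0, 0, 0]},
  ],
)

```text
t: 6.35
ee_pos: [593.1, -208.0, 239.4]
orientation: [-0.024, 1.568, 0.023]
ft_force: [0.7, -1.5, 0.2]
width: 43.9
```

```bash
python3 -c "
from g import go
go([480,5.5,235],90.7)"
```

```text
t 6.35 pos [ 593.1 -208.   239.4] jaw y deg 91.72 x axis [ 0.003 -0.001 -1.   ] q6 -1.96 w 43.9 F [ 0.7 -1.5  0.2]
tool delta cm [  0.38  21.68 -10.66]
jaw 90.7 dr x 0.018
jaw 270.7 dr x -3.124
```

>>> apply_moves(
  increments=[
    {"gripper": 50, "delta_pos": [0, 2.17, -1.07], "dr": [0, 0, 0]},
    {"gripper": 50, "delta_pos": [0, 2.17, -1.07], "dr": [0, 0, 0]},
    {"gripper": 50, "delta_pos": [0, 2.17, -1.07], "dr": [0, 0, 0]},
    {"gripper": 50, "delta_pos": [0, 2.17, -1.07], "dr": [0, 0, 0]},
    {"gripper": 50, "delta_pos": [0, 2.17, -1.07], "dr": [0, 0, 0]},
  ],
)

```text
t: 6.77
ee_pos: [534.7, -99.9, 236.6]
orientation: [-0.023, 1.571, 0.023]
ft_force: [-0.2, -0.9, -0.6]
width: 44.0
```

>>> apply_moves(
  increments=[
    {"gripper": 50, "delta_pos": [0, 2.17, -1.07], "dr": [0, 0, 0]},
    {"gripper": 50, "delta_pos": [0, 2.17, -1.07], "dr": [0, 0, 0]},
    {"gripper": 50, "delta_pos": [0, 2.17, -1.07], "dr": [0, 0, 0]},
    {"gripper": 50, "delta_pos": [0, 2.17, -1.07], "dr": [0, 0, 0]},
    {"gripper": 50, "delta_pos": [0, 2.17, -1.07], "dr": [0, 0, 0]},
  ],
)

```text
t: 7.18
ee_pos: [478.1, 7.0, 236.7]
orientation: [-0.024, 1.571, 0.023]
ft_force: [-0.2, -0.4, 0.5]
width: 43.9
```

Run:
```python
from g import go,ctrl
from h import *
go([480,5.5,129],92.2)
ds={n:ctrl.get_image(n) for n in("top","scene")}
a=cv2.resize(ds["top"]["img"][150:270,230:450],None,fx=2.5,fy=2.5,interpolation=cv2.INTER_CUBIC)
b=cv2.resize(ds["scene"]["img"][140:280,180:400],None,fx=2.5,fy=2.05,interpolation=cv2.INTER_CUBIC)
cv2.imwrite("pics/c1.png",np.vstack([a,b])[:,:,::-1])
d=ds["top"];W=cloud(d)
roi=(np.hypot(W[...,0]-592,W[...,1]+207)<27)&(W[...,2]>136)
print(roi.sum(), cv2.minAreaRect(W[roi][:,:2].astype(np.float32)) if roi.any() else 0)
```

```text
t 7.1833 pos [478.1   7.  236.7] jaw y deg 91.71 x axis [-0. -0. -1.] q6 -1.61 w 43.9 F [-0.2 -0.4  0.5]
tool delta cm [10.77 -0.15  0.19]
jaw 92.2 dr x -0.009
jaw 272.2 dr x 3.133
111 ((591.2551879882812, -207.9847412109375), (41.67304611206055, 14.524077415466309), 0.25257763266563416)
```

View pics/c1.png

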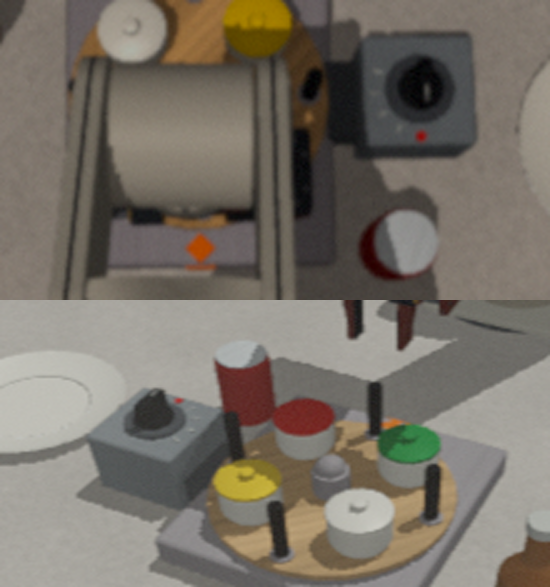

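The picture shows the dial's white line pointing at the red off dot, and the range data puts its bar at 0.25°. Nothing else has moved. Next I lower onto the front post (post3).

>>> apply_moves(
  increments=[
    {"gripper": 50, "delta_pos": [2.0, -0.25, 0.2], "dr": [0, 0, 0]},
    {"gripper": 50, "delta_pos": [2.4, 0, 0], "dr": [0, 0, 0]},
    {"gripper": 50, "delta_pos": [2.4, 0, 0], "dr": [0, 0, 0]},
    {"gripper": 50, "delta_pos": [2.2, 0, 0], "dr": [0, 0, 0]},
    {"gripper": 50, "delta_pos": [1.6, 0, 0], "dr": [0, 0, 0]},
  ],
)

```text
t: 7.7
ee_pos: [480.7, 3.1, 129.0]
orientation: [-0.024, 1.572, 0.023]
ft_force: [-0.2, -0.1, 0.4]
width: 44.0
```

>>> apply_moves(
  increments=[
    {"gripper": 25, "delta_pos": [0, 0, 0], "dr": [0, 0, 0]},
    {"gripper": 18, "delta_pos": [0, 0, 0], "dr": [0, 0, 0]},
    {"gripper": 10, "delta_pos": [0, 0, 0], "dr": [0, 0, 0]},
    {"gripper": 0, "delta_pos": [0, 0, 0], "dr": [0, 0, 0]},
    {"gripper": 0, "delta_pos": [0, 0, 0], "dr": [0, 0, 0]},
  ],
)

```text
t: 8.12
ee_pos: [481.9, 3.7, 131.8]
orientation: [-0.024, 1.568, 0.024]
ft_force: [0.5, -1.0, 1.7]
width: 15.3
```

>>> apply_moves(
  increments=[
    {"gripper": 0, "delta_pos": [0, 0, 0], "dr": [0, 0, 0]},
    {"gripper": 0, "delta_pos": [0, 0, 0], "dr": [0, 0, 0]},
    {"gripper": 0, "delta_pos": [0, 0, 0], "dr": [0, 0, 0]},
    {"gripper": 0, "delta_pos": [0, 0, 0], "dr": [0, 0, 0]},
    {"gripper": 0, "delta_pos": [0, 0, 0], "dr": [0, 0, 0]},
  ],
)

```text
t: 8.53
ee_pos: [481.9, 3.7, 131.8]
orientation: [-0.024, 1.568, 0.024]
ft_force: [-0.9, -1.3, 7.1]
width: 15.3
```

Run:
```python
from g import go,ctrl
from h import *
go(None)
d=ctrl.get_image("scene");W=cloud(d)
cv2.imwrite("pics/c2.png",cv2.resize(d["img"][120:280,180:420],None,fx=3,fy=3,interpolation=cv2.INTER_CUBIC)[:,:,::-1])
```

```text
t 8.5333 pos [481.9   3.7 131.8] jaw y deg 91.74 x axis [ 0.002 -0.    -1.   ] q6 -1.62 w 15.3 F [-0.9 -1.3  7.1]
```

View pics/c2.png

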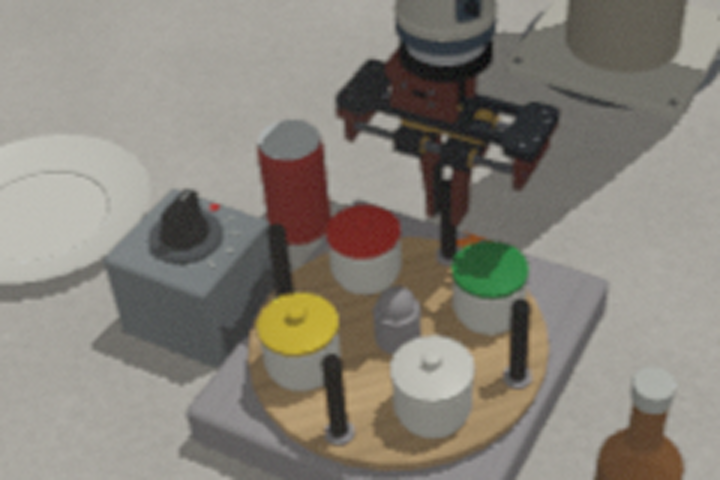

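>>> apply_moves(
  increments=[
    {"gripper": 0, "delta_pos": [0, 0.217, 0.002], "dr": [0.02, 0, 0]},
    {"gripper": 0, "delta_pos": [0, 0.434, 0.009], "dr": [0.04, 0, 0]},
    {"gripper": 0, "delta_pos": [0, 0.434, 0.009], "dr": [0.04, 0, 0]},
    {"gripper": 0, "delta_pos": [0, 0.434, 0.009], "dr": [0.04, 0, 0]},
    {"gripper": 0, "delta_pos": [0, 0.434, 0.009], "dr": [0.04, 0, 0]},
  ],
)

```text
t: 9.0
ee_pos: [482.7, 23.4, 131.8]
orientation: [0.119, 1.566, -0.119]
ft_force: [-1.1, -1.6, 7.9]
width: 15.2
```

>>> apply_moves(
  increments=[
    {"gripper": 0, "delta_pos": [0, 0.434, 0.009], "dr": [0.04, 0, 0]},
    {"gripper": 0, "delta_pos": [0, 0.434, 0.009], "dr": [0.04, 0, 0]},
    {"gripper": 0, "delta_pos": [0, 0.434, 0.009], "dr": [0.04, 0, 0]},
    {"gripper": 0, "delta_pos": [0, 0.434, 0.009], "dr": [0.04, 0, 0]},
    {"gripper": 0, "delta_pos": [0, 0.217, 0.002], "dr": [0.02, 0, 0]},
  ],
)

```text
t: 9.42
ee_pos: [487.1, 42.6, 131.8]
orientation: [0.26, 1.554, -0.26]
ft_force: [-2.8, -0.5, 9.6]
width: 15.3
```

Run:
```python
from g import go,ctrl
import numpy as np
go(None)
o=ctrl.get_obs();p=o["ee_pos"];c=np.array([589.5,7.5])
print(np.hypot(*(p[:2]-c)),np.degrees(np.arctan2(*(p[:2]-c)[::-1])),o["moment"])
```

```text
t 9.4167 pos [487.1  42.6 131.8] jaw y deg 71.0 x axis [ 0.001  0.    -1.   ] q6 -1.18 w 15.3 F [-2.8 -0.5  9.6]
108.2853312822456 161.06395452786109 [-0.03392618  0.30949865 -0.08095828]
```

>>> apply_moves(
  increments=[
    {"gripper": 0, "delta_pos": [0, 0.217, 0.002], "dr": [0.02, 0, 0]},
    {"gripper": 0, "delta_pos": [0, 0.434, 0.009], "dr": [0.04, 0, 0]},
    {"gripper": 0, "delta_pos": [0, 0.434, 0.009], "dr": [0.04, 0, 0]},
    {"gripper": 0, "delta_pos": [0, 0.434, 0.009], "dr": [0.04, 0, 0]},
    {"gripper": 0, "delta_pos": [0, 0.434, 0.009], "dr": [0.04, 0, 0]},
  ],
)

```text
t: 9.83
ee_pos: [494.7, 60.3, 131.8]
orientation: [0.401, 1.533, -0.401]
ft_force: [-3.0, 0.2, 9.4]
width: 15.6
```

>>> apply_moves(
  increments=[
    {"gripper": 0, "delta_pos": [0, 0.434, 0.009], "dr": [0.04, 0, 0]},
    {"gripper": 0, "delta_pos": [0, 0.434, 0.009], "dr": [0.04, 0, 0]},
    {"gripper": 0, "delta_pos": [0, 0.434, 0.009], "dr": [0.04, 0, 0]},
    {"gripper": 0, "delta_pos": [0, 0.434, 0.009], "dr": [0.04, 0, 0]},
    {"gripper": 0, "delta_pos": [0, 0.434, 0.009], "dr": [0.04, 0, 0]},
  ],
)

```text
t: 10.25
ee_pos: [507.0, 78.3, 131.8]
orientation: [0.557, 1.498, -0.557]
ft_force: [-4.0, 0.4, 10.3]
width: 15.3
```

>>> apply_moves(
  increments=[
    {"gripper": 0, "delta_pos": [0, 0.217, 0.002], "dr": [0.02, 0, 0]},
    {"gripper": 0, "delta_pos": [0, 0.217, 0.002], "dr": [0.02, 0, 0]},
    {"gripper": 0, "delta_pos": [0, 0.1, 0.001], "dr": [0.01, 0, 0]},
    {"gripper": 0, "delta_pos": [0, 0, 0], "dr": [0, 0, 0]},
    {"gripper": 0, "delta_pos": [0, 0, 0], "dr": [0, 0, 0]},
  ],
)

```text
t: 10.67
ee_pos: [510.7, 82.4, 131.8]
orientation: [0.595, 1.488, -0.594]
ft_force: [-2.3, 3.4, 8.9]
width: 15.4
```

```bash
cat > chk.py <<'E'
from g import go,ctrl
from h import *
import sys
go(None)
o=ctrl.get_obs();p=o["ee_pos"];c=np.array([589.5,7.5])
print(np.hypot(*(p[:2]-c)),np.degrees(np.arctan2(*(p[:2]-c)[::-1])),o["moment"])
for n in("top","scene"):
    d=ctrl.get_image(n);W=cloud(d);H=hue(d);h,s,v=H[...,0],H[...,1],H[...,2]
    cv2.imwrite(f"pics/{sys.argv[1]}{n}.png",cv2.resize(d["img"][120:290,180:450],None,fx=2.5,fy=2.5,interpolation=cv2.INTER_CUBIC)[:,:,::-1])
    for nm,m in dict(red=((h<5)|(h>174)),yellow=(h>20)&(h<32),green=(h>45)&(h<80)).items():
        mm=(m&(s>150)&(v>40)&(abs(W[...,2]-128)<12)).astype(np.uint8)
        k,l,st,cc=cv2.connectedComponentsWithStats(mm)
        for i in range(1,k):
            if st[i,4]>30:q=onplane(d,cc[i],128);print(n,nm,st[i,4],q.round(1),np.degrees(np.arctan2(q[1]-7.5,q[0]-589.5)).round(1))
    mm=((v<70)&(W[...,2]>120)&(W[...,2]<165)&(np.hypot(W[...,0]-590,W[...,1]-7)<130)).astype(np.uint8)
    k,l,st,cc=cv2.connectedComponentsWithStats(mm)
    for i in range(1,k):
        if st[i,4]>20:
            w=W[l==i];t=w[w[:,2]>np.nanmax(w[:,2])-8].mean(0);print(n,"dark",t.round(1),np.degrees(np.arctan2(t[1]-7.5,t[0]-589.5)).round(1))
E
python3 chk.py e1
```

```text
t 10.6667 pos [510.7  82.4 131.8] jaw y deg 46.45 x axis [ 0.     0.001 -1.   ] q6 -0.68 w 15.4 F [-2.3  3.4  8.9]
108.7393143991749 136.46529486789387 [ 0.47194367  0.43433639 -0.11310449]
top red 395 [507.9  -2.9 128. ] -172.7
top yellow 566 [590.8 -77.7 128. ] -89.1
top dark [668.6 -68.3 157.2] -43.7
top dark [663.2  87.  158. ] 47.2
top dark [589.6   7.3 124.7] -57.7
top dark [513.8 -72.9 157.6] -133.3
scene red 308 [513.7  11.2 128. ] 177.2
scene yellow 356 [599.4 -71.2 128. ] -82.8
scene dark [518.1 -68.9 153.6] -133.0
scene dark [522.3  78.2 160.4] 133.6
scene dark [672.4 -65.9 154.4] -41.5
scene dark [667.4  90.1 154.7] 46.7
```

View pics/e1scene.png

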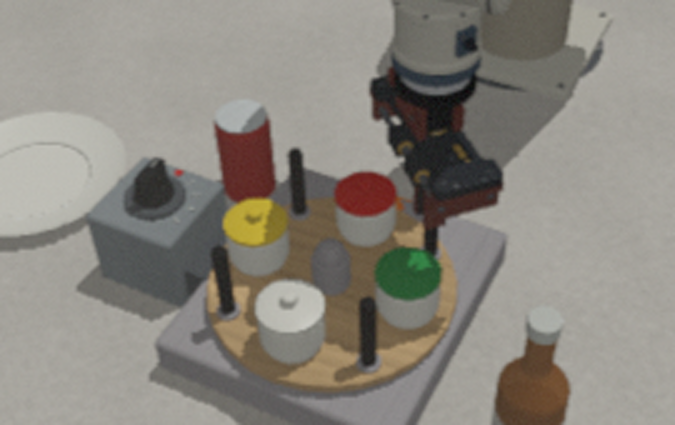

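Opposite posts in both views put the red pot at about -178.1°, and the pointer line is at about -179.5°. I make one small correction of about 0.022 rad clockwise.

>>> apply_moves(
  increments=[
    {"gripper": 0, "delta_pos": [0, 0.08, 0], "dr": [0.007, 0, 0]},
    {"gripper": 0, "delta_pos": [0, 0.08, 0], "dr": [0.007, 0, 0]},
    {"gripper": 0, "delta_pos": [0, 0.08, 0], "dr": [0.008, 0, 0]},
    {"gripper": 0, "delta_pos": [0, 0, 0], "dr": [0, 0, 0]},
    {"gripper": 0, "delta_pos": [0, 0, 0], "dr": [0, 0, 0]},
  ],
)

```text
t: 11.18
ee_pos: [512.3, 84.1, 131.8]
orientation: [0.612, 1.483, -0.611]
ft_force: [-4.1, 2.7, 9.9]
width: 14.9
```

>>> apply_moves(
  increments=[
    {"gripper": 0, "delta_pos": [0, 0, 0], "dr": [0, 0, 0]},
    {"gripper": 0, "delta_pos": [0, 0, 0], "dr": [0, 0, 0]},
    {"gripper": 0, "delta_pos": [0, 0, 0], "dr": [0, 0, 0]},
    {"gripper": 0, "delta_pos": [0, 0, 0], "dr": [0, 0, 0]},
    {"gripper": 0, "delta_pos": [0, 0, 0], "dr": [0, 0, 0]},
  ],
)

```text
t: 11.6
ee_pos: [512.2, 84.1, 131.8]
orientation: [0.612, 1.483, -0.611]
ft_force: [-4.2, 3.5, 9.1]
width: 15.4
```

```bash
python3 chk.py e2
```

```text
t 11.6 pos [512.2  84.1 131.8] jaw y deg 45.19 x axis [ 0.     0.001 -1.   ] q6 -0.65 w 15.4 F [-4.2  3.5  9.1]
108.77384824133948 135.25515791735484 [ 0.39325384  0.55227016 -0.09238637]
top red 388 [507.5  -0.8 128. ] -174.2
top yellow 576 [589.2 -77.7 128. ] -90.2
top dark [665.5  85.2 158. ] 45.6
top dark [667.3 -69.1 158.3] -44.6
top dark [588.9   7.3 125. ] -157.5
top dark [512.1 -71.2 157.7] -134.5
scene red 307 [513.7  12.8 128. ] 176.0
scene yellow 360 [597.9 -71.4 128. ] -83.9
scene dark [517.2 -67.1 154.3] -134.1
scene dark [521.5  77.7 159.5] 134.1
scene dark [671.1 -67.  154.9] -42.4
scene dark [669.   88.5 154.5] 45.5
```

View pics/e2top.png

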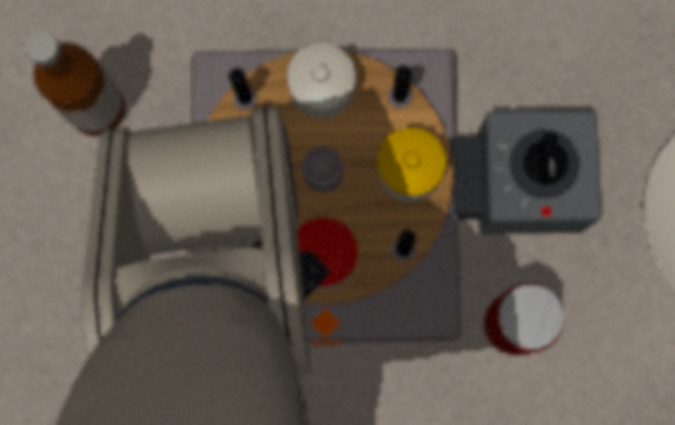

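The red lid (about 326,250) lies on the line from the centre button (323,168) to the pointer (326,323). The dial line points to the off dot, and the can, bottle and plate have not moved. I hand the job in.

```bash
python3 -c "
from workcell import ctrl
print(ctrl.close_job())"
```

```text
the job is handed in; nothing more can be done
None
```

The dial is at its off stop, the red-lidded pot is at the orange pointer, and I handed the job in at about 11.7 s with the gripper still holding the turntable. The hand-in gives no verdict, so what follows rests on my own last checks.

- **Dial:** I turned it anticlockwise about 0.85 rad, until it met resistance. Afterwards its bar lay at 0.25° in world axes, with the white line on the red off dot.
- **Carousel:** I gripped the front post (post3) and turned the carousel about 46° clockwise at roughly 0.5 rad/s. After a small final correction, the opposite posts put the pot at -179.45°, against a pointer line of about -179.3° to -179.7°. That is under 1 mm off sideways, within the camera calibration of about 2 mm.
- **Hold:** The fingers were closed on the 16 mm post, reading 15.4 mm. The arm was steady and the outside force was about 11 N. The finger force itself is not reported.
- **Bystanders:** The can, bottle and plate looked unmoved in the pictures.
- **One disagreement:** The direct red-lid readings were a few degrees off in opposite directions: -174.2° in the top view and 176.0° in the scene view. The arm partly hid the lid in the top view, and the scene view sees things a few mm off, so I relied on the posts instead.

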